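# Prop up the recipe screen

### The job

The portable recipe screen is lying on its face on the worktop. While it lies there, unfold the prop leg on its back all the way to its stop, then raise the screen and set it down gently so that it stands by itself on its bottom edge and the leg, about where it lay, with the glass towards the cook (the front of the worktop). Leave the things around it where they are.

Things in the scene. Friction and masses are not known exactly. Their poses are not given: they have to be found in the camera images.
- screen: portable kitchen display, 110 mm tall, 170 wide, 32 thick, 0.65 kg, loose; white shell, black glass front. Origin: centre of the glass (at start the underside, on the worktop). Axes: x to its bottom edge (at +55 mm; at start the far edge), y along its width, z out of its back (at start up). Standing on edge and leg it leans back 0.47 rad: x is then 2.67 rad from straight up.
- kickstand (a joint): prop leg in the back: 0 folded, grows as it unfolds, 1.92 rad fully open at its stop (20 degrees past square to the back). Stiff hinge (0.05 N m friction), stays where left. Aluminium plate 58 mm wide (y), 5 thick; folded it points from the hinge towards the handle (-x). Opening swings its end up and over towards the bottom edge. Pressing its heel down lifts its end.
- leg_hinge (a point): middle of the leg's hinge line, which runs along the screen's y; in the screen's frame at x 9, y 0, z 29 mm. It lies in a recess 68 mm wide (y) that is open at the top edge (x -55 mm): floor at z 16 mm there (finger scoop, to x -29), then z 24 to x +1, then a well with floor at z 8 from x +1 to +49 mm
- leg_foot (a point): centre of the rubber foot bar (9 mm diameter, 52 mm long) at the free end of the prop leg, 54 mm from the hinge; moves with the leg
- thumb_ridge (a point): top of the orange ridge (6 x 50 mm) on the leg's heel, 16 mm from the hinge on the bottom-edge side; moves with the leg. Folded it stands 5 mm above the screen's back. Pressed down 8 mm (4 N) it opens the leg by about 0.5 rad; followed 17 mm down into the well, by 0.7 to 1.1 rad. The well leaves a fingertip free room to 24 mm beyond the ridge's centre
- handle (a point): middle of the fixed carrying handle at the top edge: wooden grip 12 mm in diameter, 60 mm long along the screen's y, in the screen's frame at x -92, z 18 mm (18 mm above the worktop at start). Free gap of 31 mm between grip and screen. Its steel side bars are 88 mm apart
- bottom_edge (a point): middle of the glass-side corner of the screen's bottom edge, in its frame at x 55, y 0, z 0 mm; the screen tips up about this line. Two rubber feet lie along the back corner of the same edge, radius 4.5 mm, centres at x 53.5, z 28.5 mm; past upright it tips on about them
- cook (a point): fixed point on the worktop top near its front, straight ahead of the cook and robot; axes as the world's (x away from the cook across the worktop, y to the left)
- pepper_mill: bystander: dark wooden pepper mill, 58 mm across, 160 mm high; origin at the centre of its underside
- mug: bystander: mug with coloured bands, 87 mm across (121 mm with its handle), 90 mm high; origin at its underside
- honey_jar: bystander: honey jar with red lid, 65 mm across, 90 mm high; origin at the centre of its underside
- tin: bystander: flat food tin, 86 mm across, 40 mm high; origin at the centre of its underside
Things that resemble listed ones, but are neither listed nor needed, are in the scene too. Several things have the shape of the screen; the one meant has the colours described above.

How it is judged (in metres and radians):
On the way:
1. the prop leg is unfolded to its stop while the screen still lies on its face (value of joint kickstand above 1.75 rad and angle between screen's own z axis and vertical below 0.15 rad), for 0.2 s.
At the end, for the whole second after the job is handed in: Leg open over 1.75 rad; screen at rest, standing on its bottom edge and the leg foot (foot centre under 12 mm high), x axis 2.45 to 2.85 rad from straight up, bottom edge within 120 mm of where it lay, glass towards the cook within 0.75 rad (value of joint kickstand above 1.75 rad and angle between screen's own x axis and vertical between 2.45 and 2.85 rad and height (world z) of leg_foot below 0.012 m and height (world z) of bottom_edge below 0.03 m and distance of bottom_edge from where it was at the start of the episode below 0.12 m and z of cook in the frame of screen below 0 m and angle between the y axis of screen and the y axis of cook, either way round below 0.75 rad and linear speed of screen below 0.02 m/s and angular speed of screen below 0.1 rad/s); the robot touches nothing.
It fails at once if the screen is let fall (turns faster than 5 rad/s) (angular speed of screen above 5 rad/s).
It fails at once if a bystander is moved by more than 30 mm (distance of any of pepper_mill, mug, honey_jar, tin from where it was at the start of the episode above 0.03 m).
It also fails if it takes over 70 s, if anything falls off the work surface, if the arm or the gripper's body presses on something with over 40 N, if the wrist force passes 120 N, or if a joint passes its speed limit or range.

### The arm

A 6-joint arm with a two-finger parallel gripper is mounted at the origin on a cart in front of the work surface, level with it; the furniture and walls round the work are solid. World frame = base frame: x ahead of the robot, y to its left, z up, the work surface at z = 0. Lengths are in mm, angles in rad, forces in N, time in s.
With the tool pointing down it reaches from about 250 to 775 mm from the base axis. Payload 4 kg.
Tool frame: the origin (TCP) lies on the centre line of the jaws, within the pads' length; the fingertips stand 14 mm ahead of it and the grasp point (between the pads) lies 5 mm behind it; z points along the fingers, y is the line along which they close (so a half turn about z gives the same grasp; the last joint's range is limited). The gripper opens to 94 mm and grips with 3 to 60 N. Pads are 16 mm wide; open, the fingers measure 119 mm over their backs; the gripper's body (75 mm by 177 mm) begins 78 mm behind the grasp point.
Start: joints at [-1.254, 0.087, 1.371, -0, 1.684, -0.103], TCP at [224.167, -502.263, 219.506] pointing down, gripper open.
Joint ranges: [-3.1, 3.1], [-0.76, 2.03], [0.27, 2.55], [-1.08, 4.22], [0.17, 2.65], [-2.57, 2.57]. Speed limits (rad/s): [2.79, 2.79, 3.14, 3.14, 3.14, 3.14].

### API

Orientations are given as a rotation vector (axis times angle).
In Python, from plant import observe, imaging, workorder gives the robot as it stands. The module is installed in compiled form; this text tells all that it offers.
- The arm moves only by the shell command python3 -m crank 'ROWS' [OPENING] [FORCE]. ROWS is text: rows parted by semicolons, each of 6 numbers parted by spaces: the shift along the tool's x, y, z normalised to -1 to 1, where 1 is 100 mm, then the turn, a rotation vector about the tool's x, y, z normalised to -1 to 1, where 1 is 30 degrees. A call has 1 to 20 rows; each row shifts and turns the commanded pose from where the row before left it, along the tool's axes as they then stand; what a row does not reach is not made up. A row lasts 1/12 s, in which the tool goes at most 41.7 mm and 7.16 degrees, less where a joint would pass 70% of its speed; a pose out of reach is approached as far as the arm can. A call with a number of a shift or a turn outside -1 to 1 is refused whole. A call with a gripper value outside its range is refused whole. OPENING is the opening, from 0 (shut) to 1 (fully open), set as the call begins (- or left out, the last holds). The fingers move at their own pace and stop on an object; FORCE is the grip in N (left out, the last holds). Time passes only in rows, so rows that do not move let the fingers close. It gives the time, the measured TCP pose, the force, the opening and the grip force at its end, in the units of the state.
- observe(): the state, without advancing time (a new reading comes with each control period).
- imaging.grab_frame(name): name is "scene" or "side" or "wrist"; returns a dict with "frame" (480x640x3 uint8, red, green, blue), "fx", "fy", "cx", "cy" (pixels), "R" (3x3) and "t" (3): a world point X has camera coordinates R X + t; the wrist camera has in their place "mount" (4x4, takes a point from camera to tool coordinates, whose origin is the TCP and whose axes are the flange's). Camera axes: x right, y down, z forward; pixel columns grow to the right and rows downward; lengths in mm; the calibration is good to about 2 mm. A picture is of the moment at which its call begins: read the wrist's pose just before it. There is no depth.
- workorder.close_job(): hands the job in; it is judged then, once.
The state is a dict: "clock": time; "q": joint angles; "qvel": joint speeds; "tau": joint torques, N m; "tool_pos": TCP position; "eef_rot": TCP orientation; "ft_force": force on the tool from outside, world axes, zero at the start; "ft_torque": the same for the moment, N m; "gripper_width": finger opening in mm; "finger_force": force on a finger pad.
Only numpy, scipy, OpenCV 4.12 (cv2) and the standard library are available. Lean on these libraries where they do the work, as an engineer would, in place of code of your own. Each camera call takes 0.05 s, during which the arm holds its last target. There are 200 camera calls.

## Working session

There is one attempt and no reset: what is moved stays moved. The work goes in short steps, Python scripts to look and compute and a shell command to move; the robot and the scene stay as the last step left them, time stands still between calls to the robot, and variables do not carry over. Pictures are saved under pics/ and viewed, at most 10 in all, crops included, and the job is handed in when it is done.

```bash
mkdir -p pics; cat > h.py <<'E'
import numpy as np, cv2
from scipy.spatial.transform import Rotation as Ro
from plant import observe, imaging, workorder
def cam(n):
    s=observe(); g=imaging.grab_frame(n); K=np.array([[g['fx'],0,g['cx']],[0,g['fy'],g['cy']],[0,0,1]])
    if 'mount' in g:
        T=np.eye(4); T[:3,:3]=Ro.from_rotvec(s['eef_rot']).as_matrix(); T[:3,3]=s['tool_pos']
        M=T@np.array(g['mount']); R=M[:3,:3].T; t=-R@M[:3,3]
    else: R=np.array(g['R']); t=np.array(g['t'])
    return g['frame'],K,R,t
def ray(c,uv,z):
    _,K,R,t=c; d=R.T@np.linalg.inv(K)@[uv[0],uv[1],1]; o=-R.T@t
    return o+d*(z-o[2])/d[2]
def proj(c,X):
    _,K,R,t=c; p=K@(R@np.array(X,float)+t); return p[:2]/p[2]
def save(c,n,crop=None,f=1):
    im=c[0] if crop is None else c[0][crop[1]:crop[3],crop[0]:crop[2]]
    cv2.imwrite('pics/'+n,cv2.resize(im[:,:,::-1],None,fx=f,fy=f,interpolation=cv2.INTER_CUBIC))
E
python3 - <<'E'
from h import *
import pickle
a=cam('scene');b=cam('side');pickle.dump((a,b),open('c0.pkl','wb'))
save(a,'scene0.png');save(b,'side0.png')
for c in (a,b): print(-c[2].T@c[3], c[2][2], c[1][0,0])
s=observe();print(s)
E
```

```text
[-107.58337568  950.3599238   876.22473173] [ 0.45102884 -0.6821324  -0.57555918] 623.0371991776955
[ 766.66015034  776.03020737 1140.63229311] [-0.1869395  -0.56862718 -0.80107225] 577.3814431749894
{'clock': 0.1, 'q': array([-1.25410229e+00,  8.79049807e-02,  1.37203249e+00, -8.17197214e-06,
        1.68363676e+00, -1.03077683e-01]), 'qvel': array([ 0.00032621, -0.00161796, -0.00387949, -0.00069098,  0.00067637,
       -0.00017659]), 'tau': array([ 2.62142079e-03, -3.41249549e+01, -3.03302693e+01,  7.20576639e-02,
        3.03692627e-02, -9.63174057e-05]), 'tool_pos': array([ 224.01602186, -501.81462412,  218.44399049]), 'eef_rot': array([-3.07072355e+00, -6.54133654e-01,  3.44292767e-04]), 'ft_force': array([0.90174315, 0.55798282, 0.31756576]), 'ft_torque': array([ 0.03828068, -0.04247577,  0.00827637]), 'finger_force': 0.0, 'gripper_width': 93.84636150654269}
```

View pics/scene0.png

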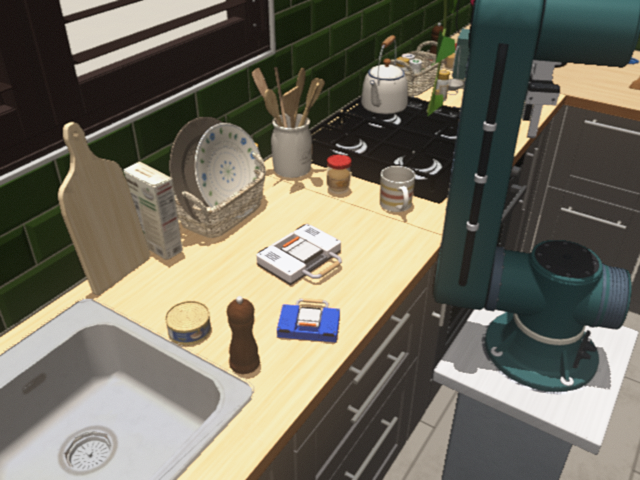

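View pics/side0.png

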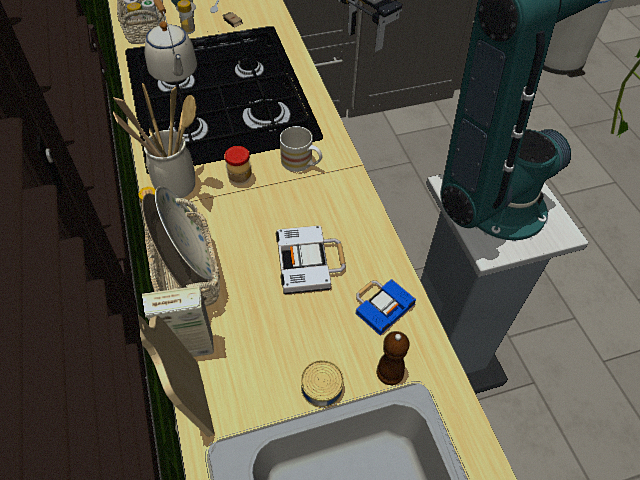

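The white-shelled, white-and-wood-handled unit at scene (300,252) / side (305,258) is a candidate. The blue one at scene (309,320) / side (385,305) is a look-alike. By the description I choose the white one, and I'll check it in a close crop.

```bash
python3 - <<'E'
from h import *
import pickle
a,b=pickle.load(open('c0.pkl','rb'))
save(b,'crop1.png',(260,210,360,310),6)
for nm,c,box in(('side',b,(265,215,350,305)),('scene',a,(245,215,355,290))):
    im=c[0][box[1]:box[3],box[0]:box[2]]; hsv=cv2.cvtColor(im,cv2.COLOR_RGB2HSV)
    m=((hsv[...,1]<45)&(hsv[...,2]>150)).astype(np.uint8)
    m=cv2.morphologyEx(m,cv2.MORPH_OPEN,np.ones((4,4)))
    n,l,st,ce=cv2.connectedComponentsWithStats(m); print(nm,st[1:],ce[1:])
    pts=np.argwhere(m)[:,::-1]+np.array(box[:2])
    P=np.array([ray(c,p,32)[:2] for p in pts],np.float32); r=cv2.minAreaRect(P); print(r); print(cv2.boxPoints(r))
    o=((hsv[...,0]<14)&(hsv[...,1]>170)&(hsv[...,2]>150)); q=np.argwhere(o)[:,::-1]+np.array(box[:2])
    if len(q): print('orange',len(q),q.mean(0),ray(c,q.mean(0),37))
    s=np.array([ray(c,p,37)[:2] for p in q],np.float32)
    if len(q)>4: print(cv2.minAreaRect(s))
E
```

```text
side [[ 15  12  44  20 552]
 [ 37  30  20  21 361]
 [ 29  32   6  20  80]
 [ 18  52  48  21 658]] [[38.41666667 22.17934783]
 [46.47645429 39.90027701]
 [31.45       41.5       ]
 [43.63221884 61.17477204]]
((547.9346313476562, 24.20124053955078), (167.81192016601562, 106.4819564819336), 80.49958038330078)
[[481.5748   -49.766212]
 [586.5963   -67.341576]
 [614.29443   98.16869 ]
 [509.27295  115.74406 ]]
orange 14 [291.92857143 254.28571429] [574.06783534  15.01805286  37.        ]
((575.2333374023438, 16.652055740356445), (46.19719696044922, 4.9286065101623535), 79.00275421142578)
scene [[  13   11   83   51 1891]] [[53.84082496 35.68852459]]
((545.9795532226562, 23.271392822265625), (178.3851776123047, 113.69063568115234), 80.79257202148438)
[[475.59503  -55.676224]
 [587.82086  -73.86777 ]
 [616.3641   102.21901 ]
 [504.13824  120.41055 ]]
orange 24 [290.29166667 241.83333333] [574.9950746   16.19854513  37.        ]
((575.0034790039062, 16.13657569885254), (42.456871032714844, 4.448239803314209), 80.01483917236328)
```

View pics/crop1.png

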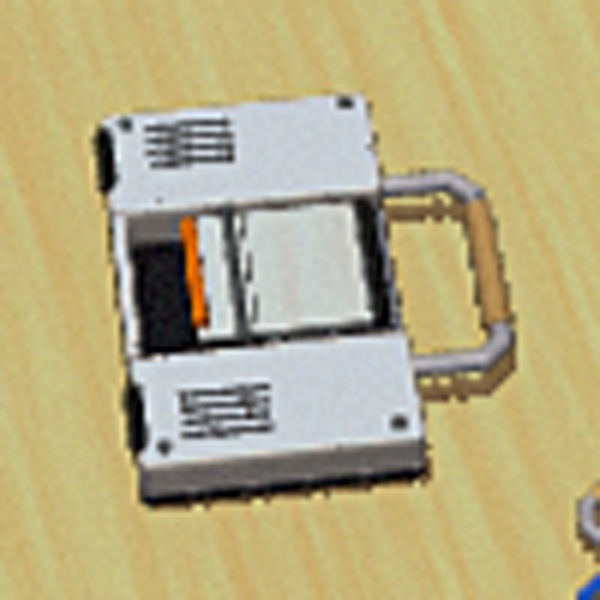

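The crop confirms it: white shell, orange ridge at crop (195,270), wooden grip at (490,260), black glass edge underneath. The measured body is 168–178 x 106–114 mm, which matches 170 x 110. The ridge is at about (574,16) and the yaw about -0.17.

I'll move above the ridge.

```bash
python3 -m crank '0 0 0 0 0 .224;0 0 0 0 0 .224;0 0 0 0 0 .224;0 0 0 0 0 .224;0 0 0 0 0 .224' 0 10; python3 -m crank '.16 -.356 0 0 0 0;.16 -.356 0 0 0 0;.16 -.356 0 0 0 0;.16 -.356 0 0 0 0;.16 -.356 0 0 0 0;.16 -.356 0 0 0 0;.16 -.356 0 0 0 0;.16 -.356 0 0 0 0;.16 -.356 0 0 0 0;.16 -.356 0 0 0 0;.16 -.356 0 0 0 0;.16 -.356 0 0 0 0;.16 -.356 0 0 0 0;.16 -.356 0 0 0 0;.16 -.356 0 0 0 0;.16 -.356 0 0 0 0;0 0 0 0 0 0;0 0 0 0 0 0'
python3 - <<'E'
from h import *
c=cam('wrist');save(c,'w1.png')
s=observe();print(s['tool_pos'],s['eef_rot'],s['q'],s['gripper_width'])
hsv=cv2.cvtColor(c[0],cv2.COLOR_RGB2HSV)
o=((hsv[...,0]<14)&(hsv[...,1]>170)&(hsv[...,2]>150)).astype(np.uint8)
n,l,st,ce=cv2.connectedComponentsWithStats(o)
for i in range(1,n):
    if st[i,4]>60:
        q=np.argwhere(l==i)[:,::-1]
        print(st[i],ray(c,ce[i],37),cv2.minAreaRect(np.array([ray(c,p,37)[:2] for p in q],np.float32)))
E
```

```text
clock: 0.52
tool_pos: [224.1, -502.0, 218.8]
eef_rot: [-3.129, 0.27, 0.001]
ft_force: [0.8, 0.3, -0.1]
gripper_width: 63.6
finger_force: 0.0
clock: 2.02
tool_pos: [571.2, 18.6, 218.1]
eef_rot: [3.131, -0.256, -0.004]
ft_force: [0.1, -0.3, 0.3]
gripper_width: 0.6
finger_force: 0.0
[570.75307667  17.29807926 218.52806771] [ 3.13005514 -0.25921042 -0.00319861] [-6.85171275e-02  1.35903556e-01  1.31913145e+00 -7.97896928e-04
  1.68860582e+00  1.66743590e+00] 0.4036541031046613
```

View pics/w1.png

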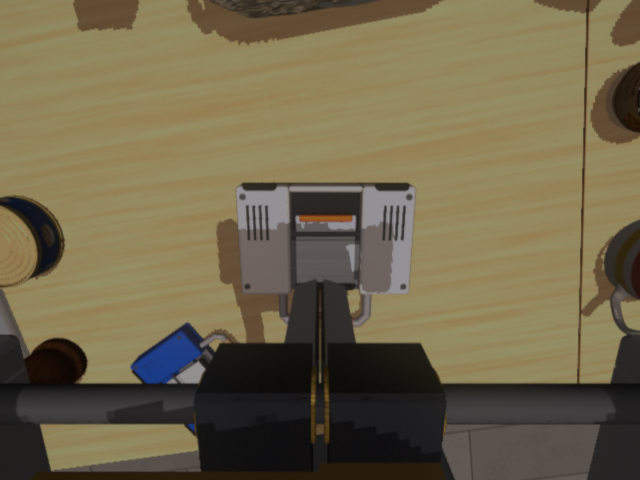

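The wrist view shows the screen nearly aligned with the tool: ridge at (326,218), far corners at (238,186) and (414,186), near corners at (243,293) and (410,293).

```bash
python3 - <<'E'
from h import *
c=cam('wrist')
hsv=cv2.cvtColor(c[0],cv2.COLOR_RGB2HSV)[195:240,280:370]
o=((hsv[...,0]<16)&(hsv[...,1]>150)&(hsv[...,2]>90)); q=np.argwhere(o)[:,::-1]+[280,195]
print(len(q),q.mean(0),ray(c,q.mean(0),37),cv2.minAreaRect(np.array([ray(c,p,37)[:2] for p in q],np.float32)))
for p in [(238,186),(414,186),(243,293),(410,293)]: print(p,ray(c,p,32))
s=observe();R=Ro.from_rotvec(s['eef_rot']).as_matrix();print(R.round(3),s['tool_pos'])
d=ray(c,q.mean(0),37)-s['tool_pos'];print('tool delta',R.T@d)
a,b=cam('scene'),cam('side')
for n,u in(('mill',(243,366)),('mug',(397,207)),('tin',(188,335))): print(n,ray(a,u,0))
E
```

```text
310 [323.5        217.48387097] [575.22663062  11.92726727  37.        ] ((575.2059326171875, 11.924654006958008), (47.90126037597656, 4.7836995124816895), 80.55811309814453)
(238, 186) [616.68454025  85.66702403  32.        ]
(414, 186) [589.84112955 -75.82571415  32.        ]
(243, 293) [510.9118984  104.55324782  32.        ]
(410, 293) [483.2644702  -61.46581161  32.        ]
[[ 0.986 -0.166 -0.001]
 [-0.166 -0.986 -0.001]
 [-0.001  0.001 -1.   ]] [570.55537159  16.44135972 218.9160808 ]
tool delta [  5.59018546   3.50457579 181.91241277]
mill [450.52739975 347.35456905   0.        ]
mug [ 462.7856535  -303.23643594    0.        ]
tin [5.92921783e+02 3.43341903e+02 1.13686838e-13]
```

```bash
python3 -m crank '.075 .03 .35 0 0 0;0 0 .35 0 0 0;0 0 .35 0 0 0;0 0 .35 0 0 0;0 0 .19 0 0 0;0 0 0 0 0 0;0 0 0 0 0 0'; python3 -m crank '0 0 .04 0 0 0;0 0 .03 0 0 0;0 0 .03 0 0 0;0 0 .03 0 0 0;0 0 0 0 0 0';python3 -m crank '0 0 .03 0 0 0;0 0 .03 0 0 0;0 0 .03 0 0 0;0 0 .02 0 0 0;0 0 0 0 0 0;0 0 0 0 0 0'
python3 - <<'E'
from h import *
c=cam('side');save(c,'s1.png',(250,200,370,300),6)
E
```

```text
clock: 2.8
tool_pos: [577.0, 11.6, 59.9]
eef_rot: [3.13, -0.264, -0.003]
ft_force: [0.4, 0.5, 0.6]
gripper_width: 0.7
finger_force: 0.0
clock: 3.22
tool_pos: [580.0, 12.4, 49.2]
eef_rot: [3.13, -0.261, 0.008]
ft_force: [1.9, -1.1, 2.4]
gripper_width: 0.5
finger_force: 1.3
clock: 3.72
tool_pos: [577.6, 13.0, 36.0]
eef_rot: [-3.131, 0.261, 0.002]
ft_force: [1.4, -0.0, 2.6]
gripper_width: 0.5
finger_force: 1.3
```

View pics/s1.png

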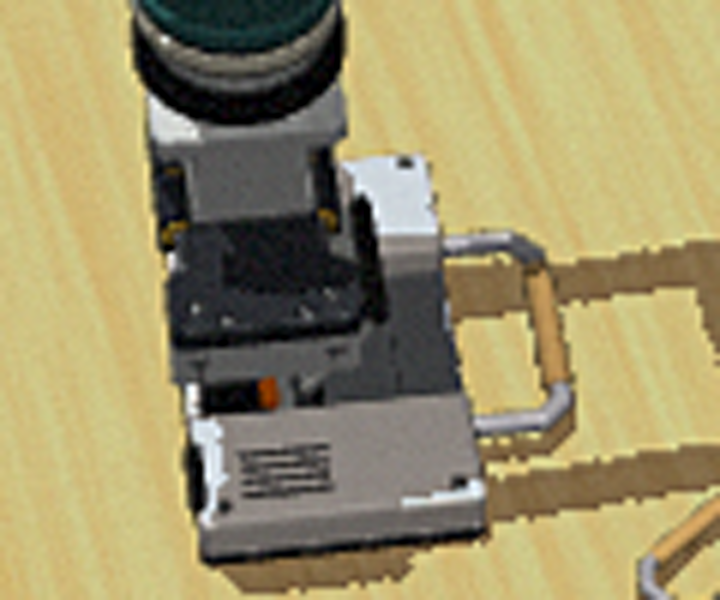

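The leg's plate now stands up at crop (370,260), and the ridge is deep in the well at (268,392). I'll press a little further, then retreat up and behind the leg for a wrist-camera look.

```bash
python3 -m crank '0 0 .03 0 0 0;0 0 .03 0 0 0;0 0 0 0 0 0;0 0 0 0 0 0'; python3 -m crank '0 0 -.1 0 0 0;0 0 -.3 0 0 0;0 0 -.3 0 0 0;0 0 -.2 0 0 0;-.3 0 0 0 0 0;-.3 0 0 0 0 0;-.3 0 0 0 0 0;-.1 0 0 0 0 0;0 0 0 0 0 0;0 0 0 0 0 0'
python3 - <<'E'
from h import *
c=cam('side');save(c,'s2.png',(250,200,370,300),6)
E
```

```text
clock: 4.1
tool_pos: [574.3, 13.5, 30.8]
eef_rot: [-3.13, 0.261, 0.014]
ft_force: [-7.3, 0.5, 11.5]
gripper_width: 0.4
finger_force: 6.0
clock: 4.93
tool_pos: [479.4, 29.4, 120.3]
eef_rot: [3.131, -0.261, 0.0]
ft_force: [0.6, -0.3, 0.1]
gripper_width: 0.5
finger_force: 0.0
```

View pics/s2.png

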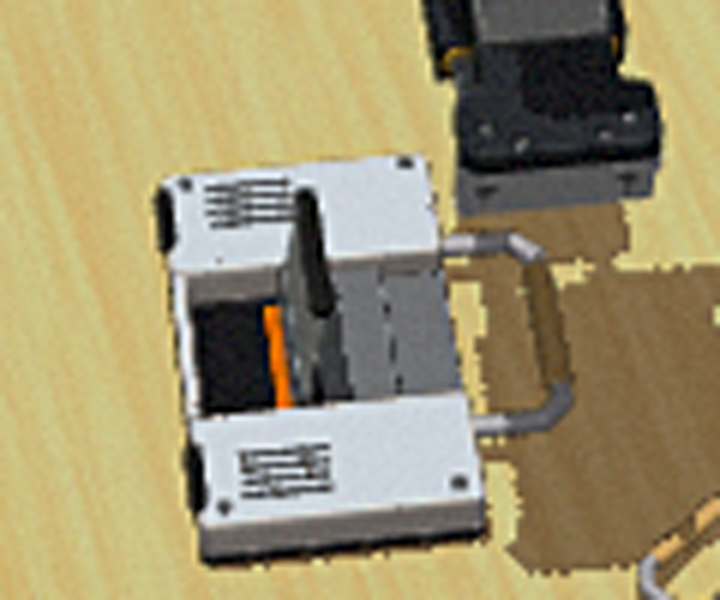

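The leg is open about 1.2 rad, with the foot bar at crop (312,245), and the screen hasn't moved. Next I push the leg over from behind.

```bash
python3 -m crank '0 -.03 .38 0 0 0;.2 0 0 0 0 0;.2 0 0 0 0 0;.05 0 0 0 0 0;.05 0 0 0 0 0;.05 0 0 0 0 0;.05 0 0 0 0 0;.05 0 0 0 0 0;0 0 0 0 0 0'; python3 -m crank '.04 0 0 0 0 0;.04 0 0 0 0 0;.03 0 0 0 0 0;0 0 0 0 0 0;0 0 0 0 0 0'; python3 -m crank '.03 0 0 0 0 0;.02 0 0 0 0 0;0 0 0 0 0 0;0 0 0 0 0 0'
```

```text
clock: 5.73
tool_pos: [544.9, 21.5, 83.0]
eef_rot: [3.131, -0.262, 0.002]
ft_force: [0.6, 0.0, 0.2]
gripper_width: 0.3
finger_force: 0.0
clock: 6.15
tool_pos: [555.1, 19.6, 82.5]
eef_rot: [3.131, -0.261, 0.001]
ft_force: [0.0, 0.1, -0.5]
gripper_width: 0.4
finger_force: 0.0
clock: 6.48
tool_pos: [559.7, 18.9, 82.3]
eef_rot: [3.131, -0.262, -0.001]
ft_force: [-1.1, 0.6, 0.1]
gripper_width: 0.7
finger_force: 0.4
```

```bash
python3 -m crank '.02 0 0 0 0 0;.02 0 0 0 0 0;0 0 0 0 0 0;0 0 0 0 0 0'; python3 -m crank '.02 0 0 0 0 0;0 0 0 0 0 0;0 0 0 0 0 0';python3 -m crank '.02 0 0 0 0 0;0 0 0 0 0 0;0 0 0 0 0 0'
```

```text
clock: 6.82
tool_pos: [563.2, 18.3, 82.2]
eef_rot: [3.131, -0.261, -0.002]
ft_force: [-2.9, 1.2, 0.3]
gripper_width: 0.3
finger_force: 1.4
clock: 7.07
tool_pos: [565.4, 18.0, 82.3]
eef_rot: [3.131, -0.261, -0.001]
ft_force: [-4.2, 1.1, 0.0]
gripper_width: 0.7
finger_force: 1.6
clock: 7.32
tool_pos: [567.9, 17.5, 82.4]
eef_rot: [3.131, -0.261, 0.0]
ft_force: [-2.9, 0.7, -0.3]
gripper_width: 0.5
finger_force: 1.1
```

```bash
python3 - <<'E'
from h import *
c=cam('side');save(c,'s3.png',(250,200,370,300),6)
E
```

```text
(no output)
```

View pics/s3.png

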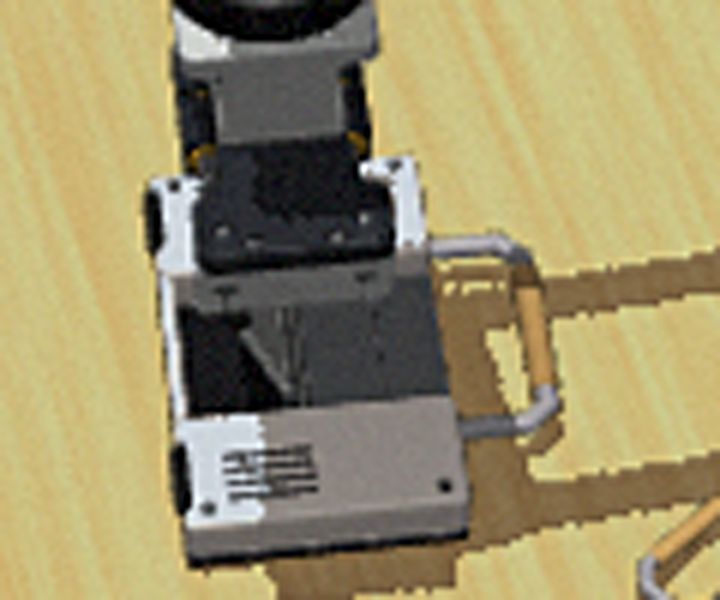

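The leg is past square and against its stop: the pushing force peaked and the screen slid about 5 mm. I'll back off, rise, turn the gripper and go over the handle.

```bash
python3 -m crank '-.1 0 0 0 0 0;-.2 0 -.1 0 0 0;-.2 0 -.3 0 0 0;-.2 0 -.3 0 0 0;-.2 0 -.2 0 0 0;-.15 .05 0 0 0 0;0 0 0 0 0 0' .32 10; python3 -m crank '0 0 0 0 0 -.23;0 0 0 0 0 -.23;0 0 0 0 0 -.23;0 0 0 0 0 -.23;0 0 0 0 0 -.23;0 0 0 0 0 -.23;0 0 0 0 0 -.23;0 0 0 0 0 -.23;0 0 0 0 0 -.23;0 0 0 0 0 -.23;0 0 0 0 0 -.23;0 0 0 0 0 -.23;0 0 0 0 0 -.23;0 0 0 0 0 0;0 0 0 0 0 0'
python3 - <<'E'
from h import *
import pickle
w,a,b=cam('wrist'),cam('scene'),cam('side');pickle.dump((w,a,b),open('c1.pkl','wb'))
s=observe();print(s['q'])
x=w[0];y=b[0][200:300,250:370]
y=cv2.resize(y,(480,400),interpolation=cv2.INTER_CUBIC);x=cv2.resize(x,(320,240))
z=np.zeros((400,800,3),np.uint8);z[:,320:]=y;z[:240,:320]=x
cv2.imwrite('pics/m1.png',z[:,:,::-1])
# grip: wood-coloured pixels, epipolar later
E
```

```text
clock: 7.95
tool_pos: [463.2, 29.9, 175.8]
eef_rot: [3.13, -0.261, 0.012]
ft_force: [0.6, -0.2, 0.7]
gripper_width: 29.8
finger_force: 0.0
clock: 9.2
tool_pos: [463.8, 29.9, 172.1]
eef_rot: [2.407, 2.018, 0.001]
ft_force: [0.1, -0.3, -0.8]
gripper_width: 30.3
finger_force: 0.0
[-5.74440132e-02 -9.09353129e-02  1.64199724e+00 -1.47769864e-04
  1.59023203e+00  1.16348008e-01]
```

View pics/m1.png

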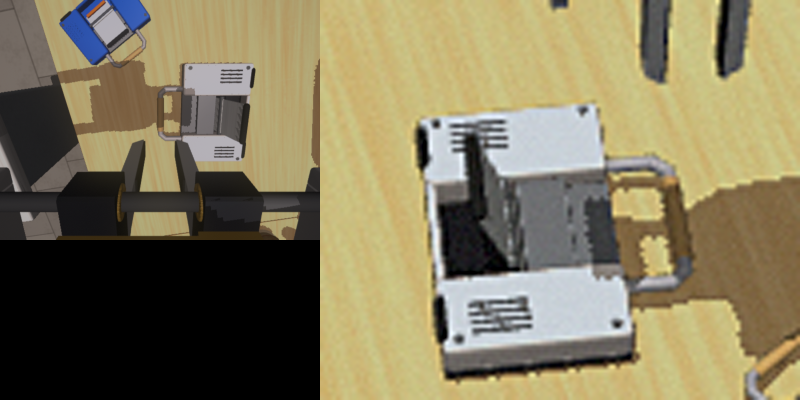

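The wrist view (half scale) shows the grip at about (161,114), with side bars at rows 88 and 139. The side view shows the leg leaning past square towards the bottom edge and the grip at original pixel (339,257).

```bash
python3 - <<'E'
from h import *
import pickle
w,a,b=pickle.load(open('c1.pkl','rb')); s=observe();R=Ro.from_rotvec(s['eef_rot']).as_matrix()
print(s['tool_pos'])
for n,c,u in(('grip w',w,(322,227)),('bar1',w,(345,176)),('bar2',w,(345,278)),('grip side',b,(339.2,257))):
    X=ray(c,u,18);print(n,X,R.T@(X-s['tool_pos']))
im=w[0][110:340,350:520];hsv=cv2.cvtColor(im,cv2.COLOR_RGB2HSV)
m=((hsv[...,1]<50)&(hsv[...,2]>140)).astype(np.uint8);m=cv2.morphologyEx(m,cv2.MORPH_OPEN,np.ones((4,4)))
P=np.array([ray(w,(p[1]+350,p[0]+110),32)[:2] for p in np.argwhere(m)],np.float32);r=cv2.minAreaRect(P);print(r);print(cv2.boxPoints(r))
im=b[0][215:305,265:335];hsv=cv2.cvtColor(im,cv2.COLOR_RGB2HSV)
E
```

```text
[463.50291486  29.98890339 172.29207658]
grip w [465.81388522  32.46242571  18.        ] [  2.85316745   1.80001017 154.2923303 ]
bar1 [492.35313185  72.34969456  18.        ] [ 46.72876202  21.04210017 154.29345211]
bar2 [478.15241316 -17.75772395  18.        ] [-44.47685239  22.63679939 154.30417373]
grip side [465.06432858  41.25216572  18.        ] [ 11.38088121  -0.45818816 154.29066593]
((547.9820556640625, 16.530540466308594), (166.9962158203125, 122.77104187011719), 80.00316619873047)
[[473.03378 -55.0437 ]
 [593.94086 -76.35599]
 [622.9303   88.10478]
 [502.02325 109.41707]]
```

```bash
python3 -m crank '.01 .015 .3 0 0 0;0 0 .3 0 0 0;0 0 .3 0 0 0;0 0 .3 0 0 0;0 0 .12 0 0 0;0 0 .08 0 0 0;0 0 .07 0 0 0;0 0 .07 0 0 0;0 0 0 0 0 0;0 0 0 0 0 0'; python3 -m crank '0 0 0 0 0 0;0 0 0 0 0 0;0 0 0 0 0 0;0 0 0 0 0 0' 0 10
python3 - <<'E'
import numpy as np
# handle path rel. to start, screen along-x (forward) and up; corner then feet pivot
def rot(p,f): # lying: p=(x,z)->world (x,z); rotate by f: z->+x
    c,s=np.cos(f),np.sin(f); return np.array([c*p[0]+s*p[1], -s*p[0]+c*p[1]])
H=np.array([-147.,18]);F=np.array([-1.5,28.5]);r=4.5
fs=np.linspace(0,2.04,13); sh=0.; prev=None; X=[]
phc=None
for f in np.linspace(0,2.04,1021):
    fz=rot(F,f)[1]
    if fz-r>=0: cx=0.; off=np.array([0,0.]); base=rot(F,f)[0]; f0=f
    else: off=np.array([base+r*(f-f0)-rot(F,f)[0], r-fz])
    X.append((f,*(rot(H,f)+off)))
X=np.array(X);P=X[::85]
for p,d in zip(P[1:],np.diff(P[:,1:],axis=0)): print(p.round(2),d.round(1))
E
```

```text
clock: 10.18
tool_pos: [465.5, 30.7, 19.1]
eef_rot: [2.403, 2.022, 0.001]
ft_force: [-0.8, 0.4, -0.1]
gripper_width: 29.9
finger_force: 0.0
clock: 10.52
tool_pos: [465.1, 30.8, 19.2]
eef_rot: [2.404, 2.022, 0.001]
ft_force: [-2.1, -0.0, 2.9]
gripper_width: 11.8
finger_force: 10.0
[   0.17 -141.84   42.61] [ 5.2 24.6]
[   0.34 -132.58   65.99] [ 9.3 23.4]
[   0.51 -119.51   87.47] [13.1 21.5]
[   0.68 -102.98  106.43] [16.5 19. ]
[  0.85 -83.49 122.32] [19.5 15.9]
[  1.02 -61.6  134.68] [21.9 12.4]
[  1.19 -37.92 143.16] [23.7  8.5]
[  1.36 -13.16 147.51] [24.8  4.4]
[  1.53  12.05 149.45] [25.2  1.9]
[  1.7   37.57 150.14] [25.5  0.7]
[  1.87  62.86 146.63] [25.3 -3.5]
[  2.04  87.2  139.02] [24.3 -7.6]
```

Gripped: opening 11.8 mm, 10 N. I'll raise the handle along the arc about the bottom edge.

```bash
python3 -m crank '0 .02 -.123 0 0 0;0 .032 -.123 0 0 0;0 .04 -.118 0 0 0;0 .053 -.116 0 0 0;0 .06 -.11 0 0 0;0 .071 -.105 0 0 0;0 .08 -.098 0 0 0;0 .085 -.092 0 0 0;0 0 0 0 0 0'; python3 - <<'E'
from h import *
c=cam('side');save(c,'s4.png',(240,170,380,310),4)
E
```

```text
clock: 11.27
tool_pos: [509.1, 23.2, 108.8]
eef_rot: [2.404, 2.022, 0.001]
ft_force: [-3.6, 0.6, 2.4]
gripper_width: 11.3
finger_force: 10.0
```

View pics/s4.png

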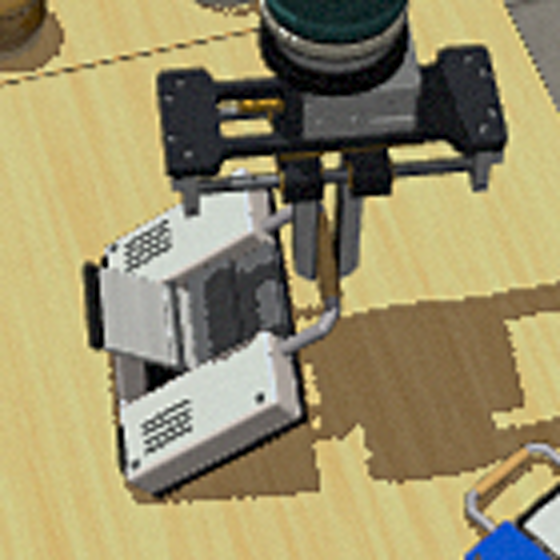

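The screen is tipped about 0.7 rad, pivoting in the pads with its bottom edge still in place. I continue to upright.

```bash
python3 -m crank '0 .094 -.084 0 0 0;0 .101 -.075 0 0 0;0 .107 -.066 0 0 0;0 .112 -.058 0 0 0;0 .117 -.047 0 0 0;0 .12 -.038 0 0 0;0 .123 -.027 0 0 0;0 .125 -.017 0 0 0;0 0 0 0 0 0' - 8; python3 -m crank '0 .126 -.01 0 0 0;0 .126 -.009 0 0 0;0 .126 -.005 0 0 0;0 .127 -.002 0 0 0;0 0 0 0 0 0' - 6
```

```text
clock: 12.07
tool_pos: [599.3, 7.6, 149.2]
eef_rot: [2.402, 2.02, 0.005]
ft_force: [0.2, 0.3, 4.4]
gripper_width: 11.7
finger_force: 8.0
clock: 12.48
tool_pos: [647.9, -0.9, 150.5]
eef_rot: [2.403, 2.022, 0.002]
ft_force: [-0.1, 1.9, 3.4]
gripper_width: 11.6
finger_force: 6.0
```

```bash
python3 -m crank '0 .085 .005 0 0 0;0 .085 .012 0 0 0;0 .083 .018 0 0 0;0 .082 .022 0 0 0;0 .08 .026 0 0 0;0 .06 .023 0 0 0;0 0 0 0 0 0;0 0 0 0 0 0' - 5; python3 - <<'E'
from h import *
a=cam('scene');b=cam('side')
z=np.hstack([cv2.resize(a[0][180:300,240:360][:,:,::-1],(400,400),interpolation=2),cv2.resize(b[0][170:310,230:370][:,:,::-1],(400,400),interpolation=2)])
cv2.imwrite('pics/m2.png',z)
E
```

```text
clock: 13.15
tool_pos: [693.7, -8.9, 139.5]
eef_rot: [-2.404, -2.022, 0.001]
ft_force: [-0.0, -0.2, -0.0]
gripper_width: 11.8
finger_force: 5.0
```

View pics/m2.png

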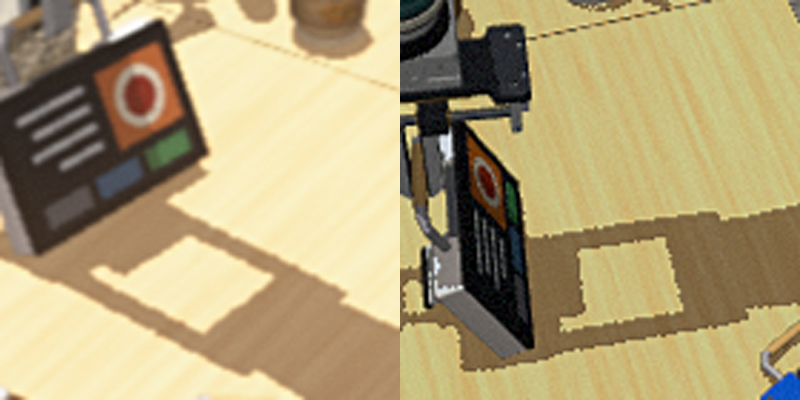

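The screen stands leaning back with its glass towards the cook, and the measured force is about zero. To check the lean and edge height I'll triangulate three glass corners: right top at scene (165,20) / side (455,120), right bottom at (208,155) / (518,180), left bottom at (38,255) / (533,348).

```bash
python3 - <<'E'
from h import *
import pickle
_,a,b=pickle.load(open('c1.pkl','rb'))
Pa=a[1]@np.c_[a[2],a[3]];Pb=b[1]@np.c_[b[2],b[3]]
X=[]
for p,q in(((165,20),(455,120)),((208,155),(518,180)),((38,255),(533,348))):
    u=np.array([240+p[0]*.3,180+p[1]*.3]);v=np.array([230+(q[0]-400)*.35,170+q[1]*.35])
    h=cv2.triangulatePoints(Pa,Pb,u,v).ravel();x=h[:3]/h[3];X.append(x);print(x,proj(a,x)-u,proj(b,x)-v)
d=X[0]-X[1];print(np.linalg.norm(d),'lean',np.arctan2(np.hypot(d[0],d[1]),d[2]),np.linalg.norm(X[1]-X[2]))
E
python3 -m crank '0 .01 .015 0 0 0;0 .01 .015 0 0 0;0 0 0 0 0 0;0 0 0 0 0 0' - 5
```

```text
[647.56035083 -82.36871673 109.8985756 ] [-0.89442618  0.98552685] [ 0.18684693 -1.5838397 ]
[602.22586553 -73.0241186   18.38717789] [ 0.11327652 -0.12404864] [-0.02111819  0.19293983]
[631.83609908  90.88228777  17.33357972] [-0.37354072  0.37412481] [ 0.04795843 -0.6110088 ]
102.551806336005 lean 0.4682862573635755 166.56285915301734
clock: 13.58
tool_pos: [696.1, -9.3, 138.4]
eef_rot: [2.403, 2.021, 0.003]
ft_force: [2.1, 1.1, 3.3]
gripper_width: 11.6
finger_force: 5.0
```

The lean is 0.468 rad, the edge is 17–18 mm up as it must be, and the downward nudge meets resistance from the leg. Releasing.

```bash
python3 -m crank '0 -.01 -.015 0 0 0;0 0 0 0 0 0;0 0 0 0 0 0' .16 3; python3 -m crank '0 0 0 0 0 0;0 0 0 0 0 0;0 0 0 0 0 0' .35; python3 -m crank '0 0 -.05 0 0 0;0 0 -.1 0 0 0;0 0 -.2 0 0 0;0 0 -.3 0 0 0;0 0 -.3 0 0 0;0 0 0 0 0 0;0 0 0 0 0 0;0 0 0 0 0 0'
python3 - <<'E'
from h import *
import time
a=cam('scene')
f=[]
import pickle;pickle.dump((a,cam('side')),open('c2.pkl','wb'))
b=cam('side')
for n,c in(('scene',a),('side',b)):
    # compare with pre-release corner positions: dark glass mask
    hsv=cv2.cvtColor(c[0],cv2.COLOR_RGB2HSV)
    for X in ([647.6,-82.4,110],[602.2,-73,18.4],[631.8,90.9,17.3]):
        print(n,proj(c,X).round(1))
old=cv2.imread('pics/m2.png');new=np.hstack([cv2.resize(a[0][180:300,240:360][:,:,::-1],(400,400),interpolation=2),cv2.resize(b[0][170:310,230:370][:,:,::-1],(400,400),interpolation=2)])
r=(slice(90,260),slice(0,220));print('glass diff scene',np.abs(old[r].astype(int)-new[r]).mean())
r=(slice(140,360),slice(460,540));print('glass diff side',np.abs(old[r].astype(int)-new[r]).mean())
E
```

```text
clock: 13.83
tool_pos: [694.1, -9.2, 138.3]
eef_rot: [-2.404, -2.022, 0.002]
ft_force: [0.1, -0.4, 1.0]
gripper_width: 14.9
finger_force: 0.4
clock: 14.08
tool_pos: [694.0, -9.1, 138.1]
eef_rot: [-2.403, -2.022, 0.002]
ft_force: [0.6, -0.0, 0.5]
gripper_width: 31.1
finger_force: 0.0
clock: 14.75
tool_pos: [694.5, -9.1, 234.0]
eef_rot: [2.404, 2.022, 0.001]
ft_force: [-1.2, 0.2, -0.3]
gripper_width: 32.7
finger_force: 0.0
scene [288.6 186.9]
scene [302.5 226.4]
scene [251.  256.9]
side [249.4 210.4]
side [271.3 233.2]
side [276.6 291.2]
glass diff scene 10.413707664884136
glass diff side 16.285700757575757
```

```bash
python3 - <<'E'
from h import *
old=cv2.imread('pics/m2.png')
a,b=cam('scene'),cam('side')
new=np.hstack([cv2.resize(a[0][180:300,240:360][:,:,::-1],(400,400),interpolation=2),cv2.resize(b[0][170:310,230:370][:,:,::-1],(400,400),interpolation=2)])
for nm,r,k in(('scene',(20,80,180,210),.3),('side',(470,130,530,350),.35)):
    t=old[r[1]:r[3],r[0]:r[2]];m=cv2.matchTemplate(new,t,cv2.TM_CCOEFF_NORMED);_,v,_,l=cv2.minMaxLoc(m);print(nm,v,(np.array(l)-r[:2])*k,'px')
E
```

```text
scene 0.9821569919586182 [-0.9 -0.3] px
side 0.933617353439331 [-0.7   0.35] px
```

The glass moved less than 1 px (about 2 mm), so the screen stands by itself and the robot is clear. Handing in.

```bash
python3 -c "
from plant import workorder
print(workorder.close_job())"
```

```text
the job is handed in; nothing more can be done
None
```

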